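# Blow off a pressed part in the closed box

## Robot

A 6-joint arm with a two-finger parallel gripper is mounted at the origin on the work surface. World frame = base frame: x ahead of the robot, y to its left, z up, the work surface at z = 0. Lengths are in m, angles in rad, forces in N, time in s.
With the tool pointing down it reaches from about 0.425 to 1.125 m from the base axis. Payload 14.9 kg.
Tool frame: the origin (TCP) lies at the very end of the fingers, on their centre line; the grasp point (between the pads) lies 19 mm behind it; x points along the fingers, z is the direction in which the jaws open and shut, and the axes are right-handed (so a half turn about x gives the same grasp; the last joint's range is limited). The gripper opens to 91 mm and grips with 3 to 60 N. Pads are 32 mm wide; open, the fingers measure 118 mm over their backs; the gripper's body (76 mm by 178 mm) begins 60 mm behind the grasp point.
Start: joints at [-1.186, 0.379, 1.734, -0, 1.028, -0.033], TCP at [0.284, -0.64, 0.181] pointing down, gripper open.
Joint ranges: [-2.77, 2.77], [-0.74, 2.19], [0, 2.66], [-1.06, 4.2], [0.31, 2.87], [-3.08, 3.08]. Speed limits (rad/s): [1.89, 1.89, 2.39, 3.14, 3.14, 3.14].

## Interface

Orientations are given as a unit quaternion [x, y, z, w].
In Python, from plant import robot gives the robot as it stands.
- The arm moves only by the tool drive_tool, never from a script. Its argument "motion" is a list of rows, each a list of 5 numbers: the shift along the tool's x, y, z in units of 0.02 m (1.0 is 0.02 m), then the turn about the tool's x in units of 0.08 rad (1.0 is 0.08 rad), then the opening, from -1 (shut) to 1 (fully open), so that 0 is half open. A call has 1 to 10 rows; each row shifts and turns the commanded pose from where the row before left it, along the tool's axes as they then stand; what a row does not reach is not made up. A row lasts 1/12 s, in which the tool goes at most 41.7 mm and 7.16 degrees, less where a joint would pass 70% of its speed; a pose out of reach is approached as far as the arm can. A call with a number of a shift or a turn outside -1 to 1 is refused whole. A call with a gripper value outside its range is refused whole. The fingers move at their own pace and stop on an object; "force" is the grip in N (left out, the last holds). Time passes only in rows, so rows that do not move let the fingers close. It gives the time, the measured TCP pose, the force and the opening at its end, in the units of the state.
- robot.read_state(): the state, without advancing time (a new reading comes with each control period).
- robot.snapshot(name): name is "scene" or "top"; returns the picture (420x560x3 uint8, red, green, blue); there is no depth.
- robot.camera_params(name): a dict with "camera_matrix" (3x3 intrinsics, pixels), "extrinsics" (4x4, takes a point from camera to world coordinates). Camera axes: x right, y down, z forward; pixel columns grow to the right and rows downward; lengths in m; the calibration is good to about 2 mm. A picture is of the moment at which its call begins. camera_params takes no time and is no camera call.
- robot.sign_off(): hands the job in, once; it reports no verdict.
Trained networks look in the newest picture that a camera, given by its name, has taken for a name from the list of things; names that differ only in an ending like _2 or _b are one class to them, and where a whole thing is asked for, a point or a joint stands for the part that bears it (a point fixed in the world has none). Each returns a list of dicts, best first, with "score" (0 to 1); they miss things now and then, are a little off and sometimes report something else, mostly with a low value. They report only what shows in the picture. A call takes as long as a camera call.
- robot.recognise(camera, label): "uv" ([column, row] in pixels, amid what is visible of it).
- robot.silhouettes(camera, label): "mask" (420x560 bool, what is visible of it) and "uv" ([column, row] in pixels, amid what is visible of it).
The state is a dict: "t": time; "joint_positions": joint angles; "joint_vel": joint speeds; "joint_efforts": joint torques, N m; "tool_pos": TCP position; "eef_rot": TCP orientation; "ft_force": force on the tool from outside, world axes, zero at the start; "moment": the same for the moment, N m; "grip_width": finger opening in m.
Only numpy, scipy, OpenCV 4.12 (cv2) and the standard library are available. Lean on these libraries where they do the work, as an engineer would, in place of code of your own. Each camera call takes 0.05 s, during which the arm holds its last target. There are 200 camera calls.

## Task

A domed metal pressing is waiting in the blow-off box. Lower the lid gently, without slamming it, until it is fully shut; then squeeze the trigger of the clamped air gun all the way to its stop, keep it there for a full second, and let it spring back. Never work the trigger while the lid is open, leave the things lying around in their places, and finish with the lid still shut.

Things in the scene. Friction and masses are not known exactly. Their poses are not given: they have to be found in the camera images.
- box: Open-topped grey sheet-steel box fixed to the bench, 200 mm (its x) by 170 mm (its y) by 90 mm high, walls 5 mm. Origin: centre of its underside, z up. A pressed part lies inside. The lid is hinged along its +y rim; the air gun stands beyond its -y side, nozzle in a black rubber strip in that wall.
- hinge (a point): Point on the box, half-way along the lid's hinge line, on the +y rim, 90.5 mm above the bench. The hinge line runs along the axes' x, which are those of the box and do not turn with the lid.
- lid (a joint): Lid angle in rad: 0 fully shut on the rim, 1.57 standing upright over the box's +y rim, 1.9 the end stop, leaning outwards. Starts wide open (1.3 to 1.8). A stiff friction hinge keeps it wherever it is left (about 0.5 N m to turn it, 3 to 6 N at the free edge). It can be pushed shut by a finger on its outer face.
- lid_tab (a point): Centre of the 6 mm thick steel tab at the middle of the lid's free edge, 177.5 mm from the hinge line, 50 mm along the hinge, sticking out 15 mm. Turns with the lid: z is the outer (upper) face's normal, -y points from hinge to free edge. The lid is a plain 6 mm grey plate, 200 mm along the hinge, reaching 170 mm from it, 0.4 kg; the hinge line lies in its underside.
- gun: Air gun clamped upside down on a bolted steel base, its black handle standing straight up. Origin: on the bench under the handle's middle; y along the barrel to the nozzle (towards the box), z up. Handle: upright bar 24 mm (x) by 26 mm (y), back face at y = -13 mm, top at 165 mm. Barrel's top 75 mm high; clamp block below it. A brass pipe at the back, 60 mm high, reaches y = -54 mm.
- grip_top (a point): Centre of the handle's top end, 165 mm above the bench, axes those of the gun. The last 8 mm carry a rubber cap, 1 mm proud of the handle.
- trigger (a joint): Trigger angle in rad: 0 released (leaning 0.2 away from the handle), 0.20 squeezed fully to its stop (parallel to the handle, front face at y = 25 mm of the gun, handle and trigger together then 38 mm thick). The spring takes about 3 N at the tip to start and 7 N at the stop, and returns the trigger when let go. Pin at y = 21 mm, 72 mm above the bench.
- trigger_tip (a point): Point on the trigger's front face (away from the handle), 62 mm from its pin: at rest 37 mm ahead (+y) of the gun's origin, 132 mm above the bench. The trigger is a steel bar 22 mm wide, 8 mm thick, on the handle's +y side, its free end up, 141 mm high. Handle and trigger can be taken together from above, one finger behind the handle, one before the trigger.
- coils: Bystander: stack of four copper coils, 120 mm across, 40 mm high. Origin at its underside.
- pans: Bystander: two round domed metal pressings stacked, 120 mm across, 44 mm high. Origin at its underside.
- tray: Bystander: steel tray of ferrules, 110 by 140 by 40 mm. Origin at its underside.
- screwdriver: Bystander: screwdriver, 200 mm long, lying on the bench. Origin at its underside.

How it is judged:
On the way, in this order (a step that is already met when the one before it is completed fails the run):
1. the lid is shut, with the trigger still released (value of joint lid below 0.05 rad and value of joint trigger below 0.03 rad), for 0.2 s.
2. the trigger is fully squeezed and kept so, with the lid shut (value of joint trigger above 0.17 rad and value of joint lid below 0.05 rad), for 0.9 s.
At the end, for the whole second after the job is handed in: The lid is shut (within 0.05 rad of its seat) and the trigger has sprung back (within 0.03 rad of rest) (all of step 1); the robot touches nothing.
It fails at once if the trigger is worked (beyond 0.06 rad) while the lid is open (more than 0.1 rad) (value of joint trigger above 0.06 rad and value of joint lid above 0.1 rad).
It fails at once if the lid is slammed (closing faster than 4 rad/s) (velocity of joint lid below -4 rad/s).
It fails at once if a bystander is shoved more than 30 mm (distance of any of coils, pans, tray, screwdriver from where it was at the start of the episode above 0.03 m).
It also fails if it takes over 51 s, if anything falls off the work surface, if the arm or the gripper's body presses on something with over 40 N, if the wrist force passes 120 N, or if a joint passes its speed limit or range.

## Working session

There is one attempt and no reset: what is moved stays moved. The work goes in short steps, Python scripts to look and compute and a tool call to move; the robot and the scene stay as the last step left them, time stands still between calls to the robot, and variables do not carry over. Pictures are saved under pics/ and viewed, about 8 in all and at most 12, crops included, and the job is handed in when it is done.

Besides the shell and the picture viewer there is one more tool, called after "Request:" as name([rows], argument=value, ...), one row to a line, values as JSON. drive_tool: Moves the arm, as the interface text tells. Shifts and turns lie within -1 to 1; 1 stands for 0.02 m of shift or 0.08 rad of turn. Its arguments: {"type":"object","properties":{"motion":{"type":"array","items":{"type":"array","items":{"type":"number"}}},"force":{"type":"number"}},"required":["motion"]}

```bash
mkdir -p pics; ls
python3 - <<'E'
from plant import robot
import cv2, numpy as np
s=robot.read_state(); print({k:np.round(v,3).tolist() for k,v in s.items()})
for n in ("scene","top"):
    cv2.imwrite(f"pics/{n}0.png",cv2.cvtColor(robot.snapshot(n),cv2.COLOR_RGB2BGR))
    p=robot.camera_params(n); print(n,np.round(p["camera_matrix"],1).tolist(),np.round(p["extrinsics"],3).tolist())
    for l in ("box","lid","lid_tab","hinge","gun","grip_top","trigger_tip","coils","pans","tray","screwdriver"):
        r=robot.recognise(n,l); print(l,[(np.round(d["uv"]).tolist(),round(d["score"],2)) for d in r[:2]])
E
```

```text
pics
{'t': 0.0, 'joint_positions': [-1.186, 0.379, 1.735, 0.0, 1.028, -0.033], 'joint_vel': [0.0, -0.0, -0.001, 0.0, 0.002, 0.001], 'joint_efforts': [-0.002, -76.372, -43.437, 0.065, 0.042, -0.0], 'tool_pos': [0.284, -0.639, 0.18], 'eef_rot': [0.386, 0.593, -0.385, 0.593], 'ft_force': [-0.265, 0.334, 0.125], 'moment': [-0.001, -0.024, -0.015], 'grip_width': 0.091}
scene [[439.3, 0.0, 272.4], [0.0, 439.3, 207.9], [0.0, 0.0, 1.0]] [[0.435, 0.648, -0.626, 1.203], [0.901, -0.314, 0.301, -0.154], [-0.001, -0.694, -0.72, 0.826], [0.0, 0.0, 0.0, 1.0]]
box [([266.0, 217.0], 0.94), ([195.0, 304.0], 0.41)]
lid [([297.0, 185.0], 0.72), ([194.0, 303.0], 0.32)]
lid_tab [([295.0, 183.0], 0.8)]
hinge []
gun []
grip_top [([159.0, 253.0], 0.96)]
trigger_tip []
coils [([281.0, 281.0], 0.67)]
pans [([196.0, 303.0], 0.73)]
tray [([373.0, 219.0], 0.72)]
screwdriver [([237.0, 186.0], 0.59)]
top [[539.6, 0.0, 287.5], [0.0, 539.6, 201.9], [0.0, 0.0, 1.0]] [[0.005, -0.994, 0.106, 0.455], [-1.0, -0.006, -0.013, 0.147], [0.013, -0.105, -0.994, 1.46], [0.0, 0.0, 0.0, 1.0]]
box [([281.0, 203.0], 0.67)]
lid [([260.0, 199.0], 0.61)]
lid_tab [([259.0, 200.0], 0.93), ([280.0, 287.0], 0.62)]
hinge [([279.0, 202.0], 0.94)]
gun [([377.0, 228.0], 0.72)]
grip_top [([373.0, 225.0], 0.77)]
trigger_tip [([278.0, 203.0], 0.27)]
coils [([291.0, 160.0], 0.77)]
pans [([364.0, 172.0], 0.71)]
tray [([189.0, 191.0], 0.65), ([378.0, 230.0], 0.63)]
screwdriver [([280.0, 284.0], 0.63), ([362.0, 174.0], 0.62)]
```

Run:
```python
import cv2
a=cv2.imread("pics/scene0.png");b=cv2.imread("pics/top0.png")
cv2.imwrite("pics/s.png",cv2.resize(a[100:350,100:440],(800,588),interpolation=cv2.INTER_CUBIC))
cv2.imwrite("pics/t.png",cv2.resize(b[100:325,150:450],(800,600),interpolation=cv2.INTER_CUBIC))
```

```text
(no output)
```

View pics/s.png

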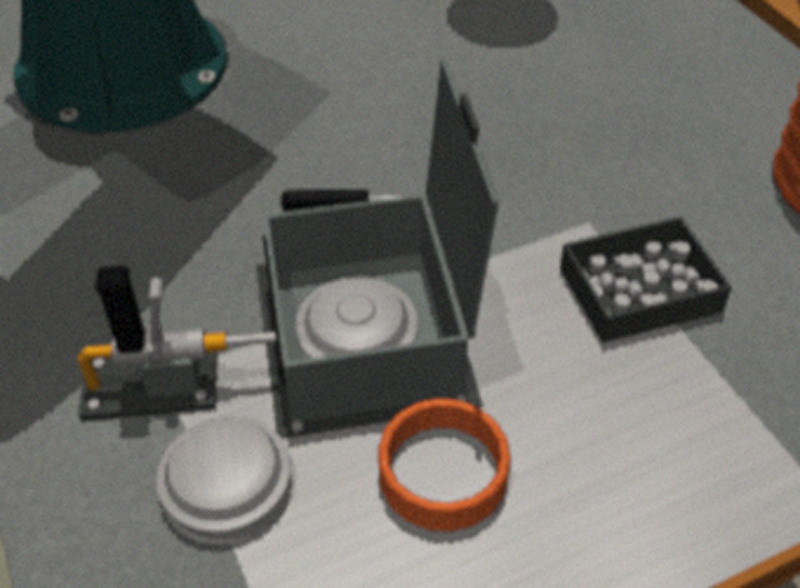

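View pics/t.png

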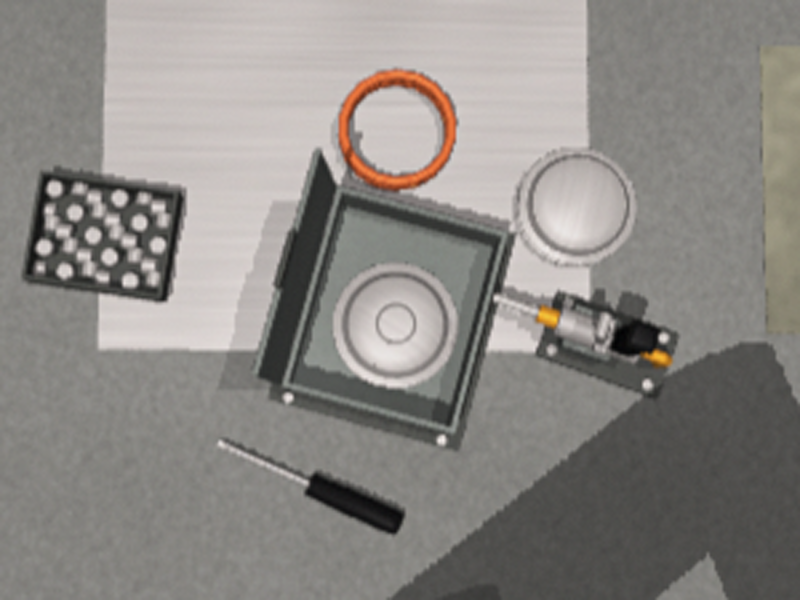

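The overview shows the box at about zoom px (395,310) in the top view. Its lid stands near upright on the image-left (+y) side and the gun is on the right, with the handle at (632,335). The coils are at (398,128), the pans at (578,205), the tray at (105,235) and the screwdriver at (310,485).

```bash
cat > h.py <<'E'
import numpy as np
from plant import robot
from scipy.spatial.transform import Rotation as R
def back(cam,uv,z):
    p=robot.camera_params(cam);K=p["camera_matrix"];T=p["extrinsics"]
    d=T[:3,:3]@np.linalg.solve(K,[*uv,1.]);o=T[:3,3]
    return o+d*(z-o[2])/d[2]
def proj(cam,X):
    p=robot.camera_params(cam);T=np.linalg.inv(p["extrinsics"])
    q=p["camera_matrix"]@(T[:3,:3]@X+T[:3,3]);return q[:2]/q[2]
def to(target):  # shift in tool axes, units of 20 mm
    s=robot.read_state();return np.round(R.from_quat(s["eef_rot"]).inv().apply(np.array(target)-s["tool_pos"])/.02,2)
E
python3 - <<'E'
from h import *
z=lambda a,b:(150+a*3/8,100+b*3/8)
zs=lambda a,b:(100+a*.425,100+b*.425)
P={k:back("top",z(*v),h) for k,v,h in [("TL",(340,190),.09),("TR",(512,234),.09),("BR",(457,434),.09),("BL",(285,388),.09),
 ("grip",(632,333),.165),("noz",(497,297),.065),("gTL",(560,290),.01),("gTR",(680,330),.01),("gBR",(655,395),.01),("gBL",(540,355),.01)]}
for k,v in P.items(): print(k,v.round(3))
print("grip scene",back("scene",zs(115,270),.165).round(3))
a=lambda p,q:np.degrees(np.arctan2(*(P[q]-P[p])[1::-1])).round(1)
print("dirs box y (BR-BL,TR-TL):",a("BR","BL"),a("TR","TL"),"x:",a("BL","TL"),a("BR","TR"),"gun y",a("gTR","gTL"),a("gBR","gBL"),a("grip","noz"))
Rm=R.from_quat(robot.read_state()["eef_rot"]).as_matrix();print(Rm.round(3))
# lid angle from tab and lid corner pixels
H=(P["TL"]+P["BL"])/2;H[2]=.0905;
y=P["TL"]-P["TR"]+P["BL"]-P["BR"];y/=np.linalg.norm(y);y[2]=0;x=np.array([y[1],-y[0],0])
print("hinge",H.round(3),"y",y.round(3),"x",x.round(3))
for th in np.arange(1.3,1.81,.1):
  e=-y*np.cos(th)+np.array([0,0,np.sin(th)])
  print(th.round(1),[((proj(c,H+e*.17+s*x*.1)-o)*k).round().tolist() for c,o,k in(("scene",np.array([100,100]),1/.425),("top",np.array([150,100]),8/3)) for s in(-1,1)])
E
```

```text
TL [0.679 0.155 0.09 ]
TR [ 0.637 -0.011  0.09 ]
BR [0.446 0.043 0.09 ]
BL [0.489 0.206 0.09 ]
grip [ 0.538 -0.11   0.165]
noz [0.579 0.001 0.065]
gTL [ 0.591 -0.068  0.01 ]
gTR [ 0.551 -0.19   0.01 ]
gBR [ 0.485 -0.163  0.01 ]
gBL [ 0.525 -0.047  0.01 ]
grip scene [ 0.535 -0.115  0.165]
dirs box y (BR-BL,TR-TL): 75.4 75.9 x: -15.0 -15.6 gun y 71.8 71.1 69.9
[[-0.     0.914  0.406]
 [ 0.     0.406 -0.914]
 [-1.     0.    -0.   ]]
hinge [0.584 0.18  0.09 ] y [0.248 0.969 0.   ] x [ 0.969 -0.248  0.   ]
1.3 [[372.0, 68.0], [415.0, 214.0], [330.0, 399.0], [390.0, 170.0]]
1.4 [[389.0, 63.0], [436.0, 208.0], [311.0, 394.0], [371.0, 165.0]]
1.5 [[407.0, 59.0], [456.0, 203.0], [291.0, 389.0], [352.0, 159.0]]
1.6 [[425.0, 56.0], [477.0, 200.0], [271.0, 383.0], [333.0, 154.0]]
1.7 [[442.0, 55.0], [497.0, 198.0], [252.0, 378.0], [313.0, 149.0]]
1.8 [[460.0, 56.0], [517.0, 198.0], [232.0, 373.0], [294.0, 145.0]]
```

Request:
drive_tool([
  [-0.8, 0, 0, 0.94, -1],
  [-0.8, 0, 0, 0.94, -1],
  [-0.8, 0, 0, 0.94, -1],
  [-0.8, 0, 0, 0.94, -1],
  [-0.8, 0, 0, 0.94, -1],
  [-0.8, 0, 0, 0.94, -1],
  [-0.8, 0, 0, 0.94, -1],
  [-0.8, 0, 0, 0.94, -1],
  [-0.8, 0, 0, 0.94, -1],
  [-0.8, 0, 0, 0.94, -1],
], force=20)

```text
t: 2.03
tool_pos: [0.284, -0.6397, 0.3414]
eef_rot: [-0.577, -0.409, 0.577, -0.409]
ft_force: [0.3, 0.3, 0.7]
grip_width: 0.0278
```

Run:
```python
from h import *
s=robot.read_state();print(s["tool_pos"].round(3),s["joint_positions"].round(2),R.from_quat(s["eef_rot"]).as_matrix().round(3).tolist(),s["grip_width"],s["t"])
print(to([.609,.277,.34]))
```

```text
[ 0.284 -0.64   0.341] [-1.19  0.24  1.61 -0.    1.29  0.72] [[0.0, 0.943, -0.331], [-0.0, -0.331, -0.943], [-1.0, 0.0, 0.0]] 0.02781174749278574 2.0333
[  0.07   0.14 -48.63]
```

Request:
drive_tool([
  [0, 0, -1, 0, -1],
  [0, 0, -1, 0, -1],
  [0, 0, -1, 0, -1],
  [0, 0, -1, 0, -1],
  [0, 0, -1, 0, -1],
  [0, 0, -1, 0, -1],
  [0, 0, -1, 0, -1],
  [0, 0, -1, 0, -1],
  [0, 0, -1, 0, -1],
  [0, 0, -1, 0, -1],
])

```text
t: 2.87
tool_pos: [0.35, -0.4494, 0.3406]
eef_rot: [-0.576, -0.41, 0.576, -0.41]
ft_force: [0.0, 0.3, -0.7]
grip_width: 0.0004
```

Request:
drive_tool([
  [0, 0, -1, 0, -1],
  [0, 0, -1, 0, -1],
  [0, 0, -1, 0, -1],
  [0, 0, -1, 0, -1],
  [0, 0, -1, 0, -1],
  [0, 0, -1, 0, -1],
  [0, 0, -1, 0, -1],
  [0, 0, -1, 0, -1],
  [0, 0, -1, 0, -1],
  [0, 0, -1, 0, -1],
])

```text
t: 3.7
tool_pos: [0.4154, -0.2604, 0.3406]
eef_rot: [0.576, 0.41, -0.576, 0.41]
ft_force: [-0.6, -0.1, -0.5]
grip_width: 0.0006
```

Request:
drive_tool([
  [0, 0, -1, 0, -1],
  [0, 0, -1, 0, -1],
  [0, 0, -1, 0, -1],
  [0, 0, -1, 0, -1],
  [0, 0, -1, 0, -1],
  [0, 0, -1, 0, -1],
  [0, 0, -1, 0, -1],
  [0, 0, -1, 0, -1],
  [0, 0, -1, 0, -1],
  [0, 0, -1, 0, -1],
])

```text
t: 4.53
tool_pos: [0.4808, -0.0715, 0.3406]
eef_rot: [0.576, 0.41, -0.576, 0.41]
ft_force: [-0.1, -0.2, -0.1]
grip_width: 0.0006
```

Request:
drive_tool([
  [0, 0, -1, 0, -1],
  [0, 0, -1, 0, -1],
  [0, 0, -1, 0, -1],
  [0, 0, -1, 0, -1],
  [0, 0, -1, 0, -1],
  [0, 0, -1, 0, -1],
  [0, 0, -1, 0, -1],
  [0, 0, -1, 0, -1],
  [0, 0, -1, 0, -1],
  [0, 0, -1, 0, -1],
])

```text
t: 5.37
tool_pos: [0.5462, 0.1174, 0.3406]
eef_rot: [0.576, 0.41, -0.576, 0.41]
ft_force: [0.8, -0.0, 0.1]
grip_width: 0.0006
```

Request:
drive_tool([
  [0, 0, -1, 0, -1],
  [0, 0, -1, 0, -1],
  [0, 0, -1, 0, -1],
  [0, 0, -1, 0, -1],
  [0, 0, -1, 0, -1],
  [0, 0, -1, 0, -1],
  [0, 0, -1, 0, -1],
  [0, 0, -1, 0, -1],
  [0, 0, -0.6, 0, -1],
  [0, 0, 0, 0, -1],
])

```text
t: 6.2
tool_pos: [0.6028, 0.2803, 0.3403]
eef_rot: [-0.576, -0.41, 0.576, -0.41]
ft_force: [-0.7, 0.4, 0.3]
grip_width: 0.0004
```

Run:
```python
from h import *
s=robot.read_state();print(s["tool_pos"].round(3),s["joint_positions"].round(2),s["ft_force"].round(1))
H=np.array([.584,.18,.0905]);y=np.array([.248,.969,0]);t=s["eef_rot"]
# tip path: contact radius r at lid outer face; rounded finger half-thickness 14mm
print(to(H+y*.1+[0,0,.13]))
Rm=R.from_quat(t); prev=None
for th in (1.68,1.4,1.2,1.0,.8,.6,.4,.2,0):
    print(th,(Rm.inv().apply(-y*np.cos(th)*.15+y*np.sin(th)*.006+np.array([0,0,np.sin(th)*.15+np.cos(th)*.006]))*1000).round())
import cv2
cv2.imwrite("pics/s1.png",cv2.resize(cv2.cvtColor(robot.snapshot("scene"),cv2.COLOR_RGB2BGR)[50:350,100:500],(800,600),interpolation=cv2.INTER_CUBIC))
```

```text
[0.603 0.28  0.34 ] [0.4  0.18 1.69 0.   1.27 2.3 ] [-0.7  0.4  0.3]
[5.99 0.34 0.06]
1.68 [-148.   -2.  -22.]
1.4 [-149.    2.   20.]
1.2 [-142.    4.   49.]
1.0 [-129.    6.   76.]
0.8 [-112.    8.  100.]
0.6 [-90.  10. 120.]
0.4 [-64.  11. 135.]
0.2 [-36.  12. 145.]
0 [ -6.  12. 150.]
```

View pics/s1.png

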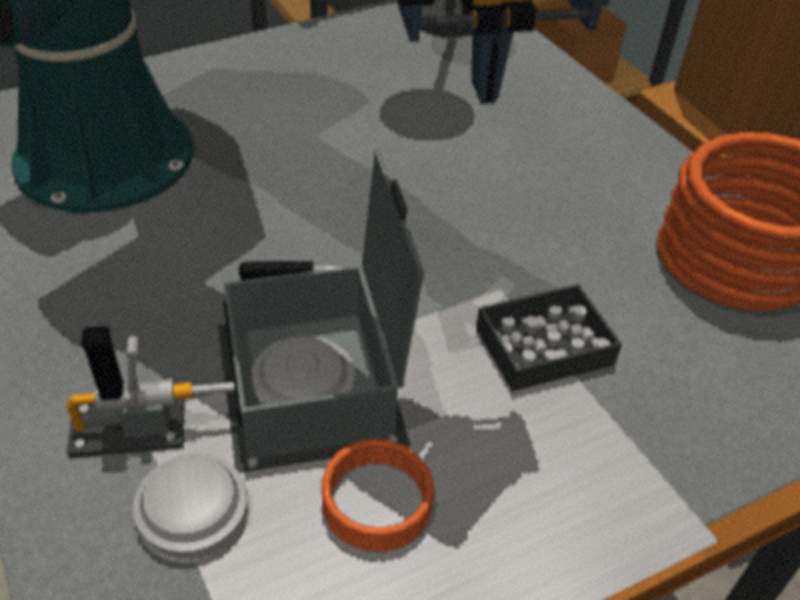

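Finger tip is now behind the lid at zoom px (487,98), clear of it (lid top at (378,155)). Lowering, then pushing along the lid's arc.

Request:
drive_tool([
  [0.8, 0.1, 0, 0, -1],
  [1, 0.1, 0, 0, -1],
  [1, 0.1, 0, 0, -1],
  [1, 0, 0, 0, -1],
  [1, 0, 0, 0, -1],
  [1, 0, 0, 0, -1],
  [0, 0, 0, 0, -1],
])

```text
t: 6.83
tool_pos: [0.6063, 0.2747, 0.2207]
eef_rot: [-0.574, -0.41, 0.578, -0.409]
ft_force: [-1.1, 0.2, -0.3]
grip_width: 0.0006
```

Request:
drive_tool([
  [0, 0, 0.65, 0, -1],
  [0, 0, 0.65, 0, -1],
  [0, 0, 0.65, 0, -1],
  [0, 0, 0.65, 0, -1],
  [0, 0, 0.65, 0, -1],
  [0, 0, 0.65, 0, -1],
  [0, 0, 0.65, 0, -1],
  [0, 0, 0.65, 0, -1],
  [0, 0, 0.65, 0, -1],
  [0, 0, 0.65, 0, -1],
])

```text
t: 7.67
tool_pos: [0.5652, 0.1525, 0.2243]
eef_rot: [-0.576, -0.41, 0.576, -0.41]
ft_force: [1.6, 2.6, 0.5]
grip_width: 0.0004
```

Request:
drive_tool([
  [0.3, 0, 0.65, 0, -1],
  [0.35, 0, 0.65, 0, -1],
  [0.4, 0, 0.6, 0, -1],
  [0.4, 0, 0.55, 0, -1],
  [0.5, 0, 0.45, 0, -1],
  [0.55, 0, 0.45, 0, -1],
  [0.6, 0, 0.4, 0, -1],
  [0.6, 0, 0.35, 0, -1],
  [0.6, 0, 0.3, 0, -1],
  [0, 0, 0, 0, -1],
])

```text
t: 8.5
tool_pos: [0.5349, 0.0695, 0.1354]
eef_rot: [-0.575, -0.41, 0.578, -0.409]
ft_force: [-1.2, -0.3, -0.5]
grip_width: 0.0007
```

Run:
```python
from h import *
import cv2
s=robot.read_state();print(s["tool_pos"].round(4),s["ft_force"].round(1))
cv2.imwrite("pics/s2.png",cv2.resize(cv2.cvtColor(robot.snapshot("scene"),cv2.COLOR_RGB2BGR)[50:350,100:500],(800,600),interpolation=cv2.INTER_CUBIC))
```

```text
[0.5349 0.0695 0.1354] [-1.2 -0.3 -0.5]
```

View pics/s2.png

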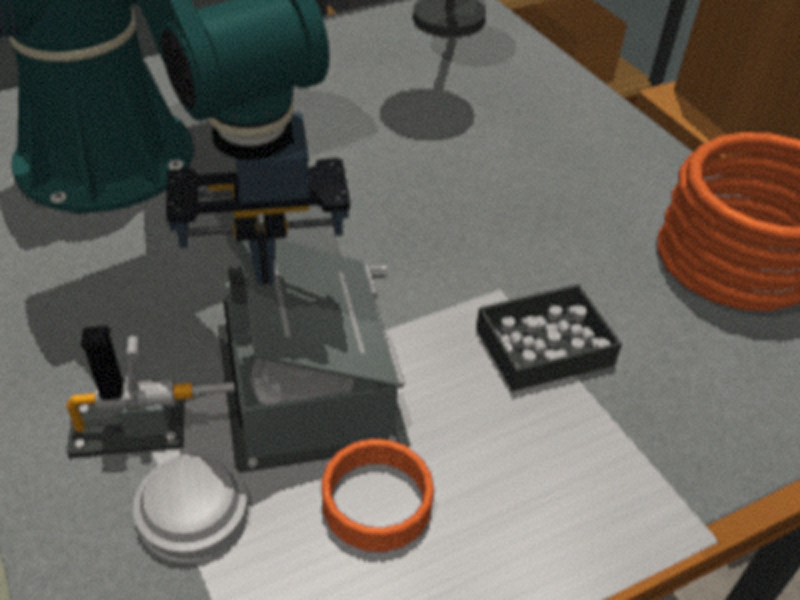

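The lid is about 0.3 rad open, with the finger tip on it at about (262,280). Now pressing straight down.

Request:
drive_tool([
  [0.4, 0, 0.1, 0, -1],
  [0.4, 0, 0.1, 0, -1],
  [0.4, 0, 0, 0, -1],
  [0.4, 0, 0, 0, -1],
  [0.2, 0, 0, 0, -1],
  [0.15, 0, 0, 0, -1],
  [0.1, 0, 0, 0, -1],
  [0, 0, 0, 0, -1],
])

```text
t: 9.22
tool_pos: [0.5355, 0.0668, 0.0972]
eef_rot: [-0.576, -0.41, 0.576, -0.41]
ft_force: [0.8, -0.3, 0.7]
grip_width: 0.0005
```

Request:
drive_tool([
  [0.1, 0, 0, 0, -1],
  [0.1, 0, 0, 0, -1],
  [0.1, 0, 0, 0, -1],
  [0, 0, 0, 0, -1],
])

```text
t: 9.55
tool_pos: [0.5357, 0.0667, 0.0913]
eef_rot: [0.576, 0.41, -0.576, 0.41]
ft_force: [-0.0, -0.6, 0.5]
grip_width: 0.0004
```

Run:
```python
from h import *
import cv2
s=robot.read_state();print(s["tool_pos"].round(4),s["ft_force"].round(1))
cv2.imwrite("pics/s3.png",cv2.resize(cv2.cvtColor(robot.snapshot("scene"),cv2.COLOR_RGB2BGR)[150:300,130:330],(800,600),interpolation=cv2.INTER_CUBIC))
```

```text
[0.5357 0.0667 0.0913] [-0.  -0.6  0.5]
```

View pics/s3.png

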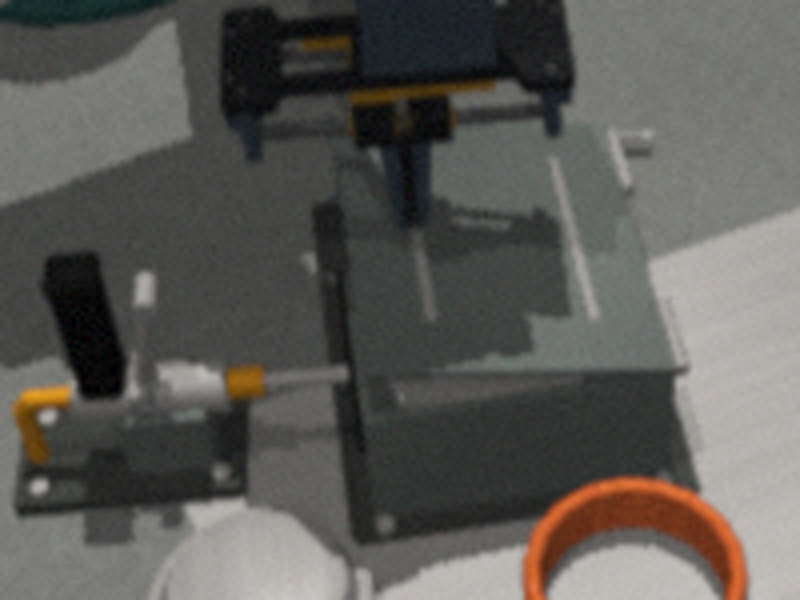

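Run:
```python
from h import *
f=lambda X:((proj("scene",np.array(X))-[130,150])*4).round().tolist()
s=robot.read_state();print("tip",f(s["tool_pos"]))
H=np.array([.584,.18,.0905]);y=np.array([.248,.969,0]);x=np.array([.969,-.248,0])
for th in(0,.05,.1,.15,.2): 
  e=-y*np.cos(th)+np.array([0,0,np.sin(th)]);print(th,[f(H+e*r+x*q*.1) for r,q in((.17,1),(.17,-1),(0,1),(0,-1))])
r=robot.recognise("scene","lid_tab");print([((d["uv"]-np.array([130,150]))*4,d["score"]) for d in r[:2]])
for th in(0,.1,.2): 
  e=-y*np.cos(th)+np.array([0,0,np.sin(th)]);print(th,f(H+e*.1775))
```

```text
tip [413.0, 247.0]
0 [[353.0, 421.0], [315.0, 164.0], [667.0, 371.0], [590.0, 126.0]]
0.05 [[352.0, 411.0], [314.0, 153.0], [667.0, 371.0], [590.0, 126.0]]
0.1 [[352.0, 401.0], [314.0, 143.0], [667.0, 371.0], [590.0, 126.0]]
0.15 [[352.0, 390.0], [314.0, 132.0], [667.0, 371.0], [590.0, 126.0]]
0.2 [[353.0, 380.0], [315.0, 122.0], [667.0, 371.0], [590.0, 126.0]]
[(array([509.6, 262. ]), 0.77)]
0 [319.0, 286.0]
0.1 [318.0, 264.0]
0.2 [319.0, 242.0]
```

Run:
```python
from h import *
import cv2
print("s1",(proj("scene",np.array([.603,.28,.34]))-[100,50])*2,"s2",(proj("scene",np.array([.5349,.0695,.1354]))-[100,50])*2)
s=robot.read_state();print(s["tool_pos"],s["ft_force"],s["moment"],s["t"])
cv2.imwrite("pics/t4.png",cv2.resize(cv2.cvtColor(robot.snapshot("scene"),cv2.COLOR_RGB2BGR)[165:255,190:310],(800,600),interpolation=cv2.INTER_CUBIC))
```

```text
s1 [478.76415082 123.61126443] s2 [265.83996376 294.9919882 ]
[0.53565117 0.06674178 0.09148523] [ 0.11919241 -0.54058161 -0.31297416] [0.04829247 0.05352082 0.00446372] 9.65
```

View pics/t4.png

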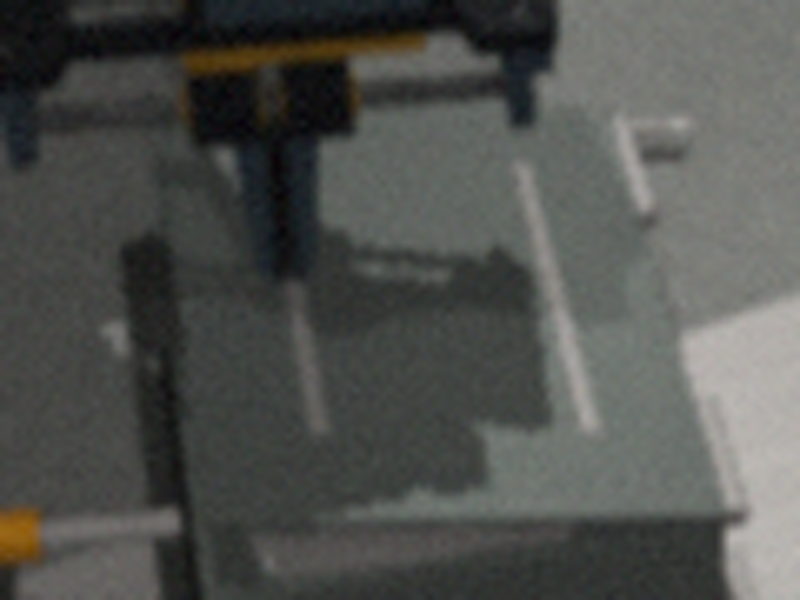

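Request:
drive_tool([
  [0.1, 0, 0, 0, -1],
  [0.1, 0, 0, 0, -1],
  [0.1, 0, 0, 0, -1],
  [0.1, 0, 0, 0, -1],
])

```text
t: 10.03
tool_pos: [0.5357, 0.0667, 0.0833]
eef_rot: [0.576, 0.41, -0.576, 0.41]
ft_force: [-0.7, -0.2, 1.2]
grip_width: 0.0004
```

Run:
```python
from h import *
robot.snapshot("scene"); robot.snapshot("top")
g=lambda c,n:[(np.round(d["uv"]).tolist(),round(d["score"],2)) for d in robot.recognise(c,n)[:2]]
print(g("top","lid_tab"),g("scene","lid_tab"),g("top","trigger_tip"))
H=np.array([.584,.18,.0905]);y=np.array([.248,.969,0])
for th in(0,.1,.2,.3,.4):
  e=-y*np.cos(th)+np.array([0,0,np.sin(th)]);print(th,[proj(c,H+e*.1775).round().tolist() for c in("top","scene")])
import cv2
cv2.imwrite("pics/t5.png",cv2.resize(cv2.cvtColor(robot.snapshot("top"),cv2.COLOR_RGB2BGR)[100:325,150:450],(800,600),interpolation=cv2.INTER_CUBIC))
```

```text
[([283.0, 193.0], 0.56), ([275.0, 285.0], 0.31)] [([255.0, 217.0], 0.55)] []
0 [[335.0, 226.0], [210.0, 221.0]]
0.1 [[335.0, 225.0], [209.0, 216.0]]
0.2 [[335.0, 224.0], [210.0, 210.0]]
0.3 [[334.0, 224.0], [211.0, 205.0]]
0.4 [[332.0, 222.0], [213.0, 199.0]]
```

View pics/t5.png

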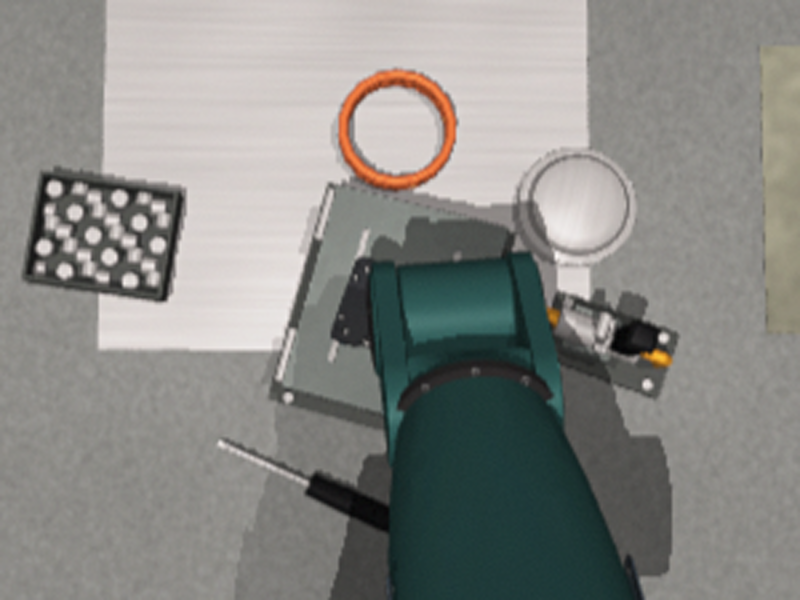

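Request:
drive_tool([
  [0.1, 0, 0, 0, -1],
  [0.1, 0, 0, 0, -1],
  [0.1, 0, 0, 0, -1],
  [0.1, 0, 0, 0, -1],
])

```text
t: 10.67
tool_pos: [0.5357, 0.0667, 0.0753]
eef_rot: [0.576, 0.41, -0.576, 0.41]
ft_force: [-0.3, -1.5, 0.1]
grip_width: 0.0003
```

Run:
```python
from h import *
import cv2
s=robot.read_state();T=R.from_quat(s["eef_rot"]).as_matrix();p=s["tool_pos"]
f=lambda c,o,k,X:((proj(c,X)-o)*k).round().tolist()
for a in(-.019-.06,):
  for y_ in(-.038,.038):
    print([f("top",np.array([150,100]),8/3,p+T@[a+d,y_,-.089]) for d in(0,-.04)])
a=robot.snapshot("scene");m=[q for q in robot.silhouettes("scene","lid")[:1]]
for q in m:
    v,u=np.nonzero(q["mask"]);print("lid mask",u.min(),u.max(),v.min(),v.max(),q["score"])
cv2.imwrite("pics/s6.png",cv2.resize(cv2.cvtColor(a,cv2.COLOR_RGB2BGR)[150:270,170:330],(800,600),interpolation=cv2.INTER_CUBIC))
H=np.array([.584,.18,.0905]);y=np.array([.248,.969,0]);x=np.array([.969,-.248,0])
for th in(0,.05,.1,.15,.2): 
  e=-y*np.cos(th)+np.array([0,0,np.sin(th)]);print(th,[f("scene",np.array([170,150]),5,H+e*r+x*q*.1) for r,q in((.17,1),(.0,1),(.185,.25),(.185,-.25))])
print("tip",f("scene",np.array([170,150]),5,p),s["ft_force"])
```

```text
[[329.0, 342.0], [329.0, 339.0]]
[[357.0, 263.0], [358.0, 258.0]]
lid mask 208 297 181 249 0.84
0 [[241.0, 527.0], [633.0, 464.0], [188.0, 400.0], [177.0, 320.0]]
0.05 [[240.0, 514.0], [633.0, 464.0], [186.0, 386.0], [176.0, 306.0]]
0.1 [[239.0, 501.0], [633.0, 464.0], [186.0, 372.0], [175.0, 292.0]]
0.15 [[240.0, 488.0], [633.0, 464.0], [186.0, 358.0], [175.0, 277.0]]
0.2 [[242.0, 474.0], [633.0, 464.0], [187.0, 343.0], [177.0, 262.0]]
tip [318.0, 332.0] [-0.30538677 -1.45001988  0.05841369]
```

View pics/s6.png

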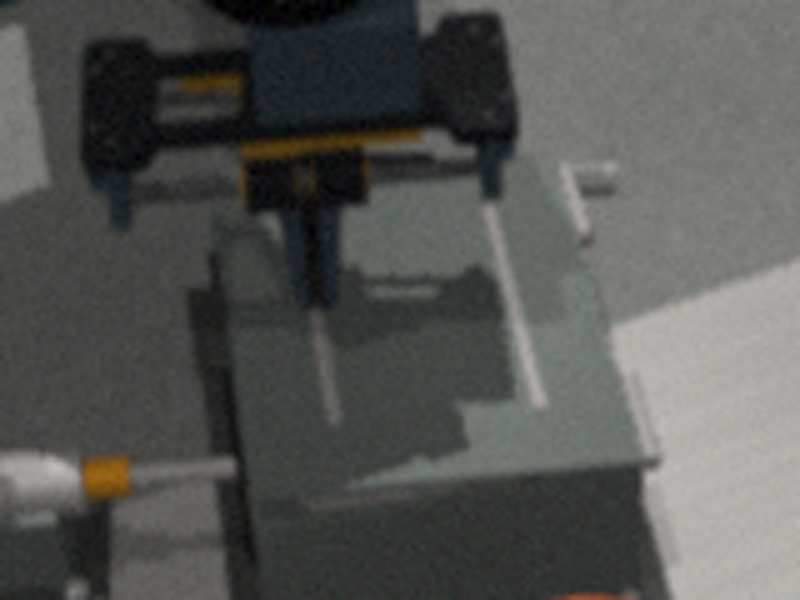

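Lid now near 0.07 rad: its corner is at (243,505) against a predicted (241,527) when shut. The fingertip appears a bit higher than the reported TCP. Pressing on.

Request:
drive_tool([
  [0.1, 0, 0, 0, -1],
  [0.1, 0, 0, 0, -1],
  [0.1, 0, 0, 0, -1],
  [0, 0, 0, 0, -1],
])

```text
t: 11.1
tool_pos: [0.5355, 0.0667, 0.0691]
eef_rot: [-0.576, -0.41, 0.576, -0.41]
ft_force: [0.5, 0.5, 1.1]
grip_width: 0.0007
```

Request:
drive_tool([
  [0.1, 0, 0, 0, -1],
  [0.05, 0, 0, 0, -1],
  [0, 0, 0, 0, -1],
])

```text
t: 11.35
tool_pos: [0.5356, 0.0667, 0.0663]
eef_rot: [-0.576, -0.41, 0.576, -0.41]
ft_force: [-0.2, 0.1, -0.3]
grip_width: 0.0009
```

Run:
```python
from h import *
robot.snapshot("scene")
for q in robot.silhouettes("scene","lid")[:1]:
    v,u=np.nonzero(q["mask"]);print("lid mask",u.min(),u.max(),v.min(),v.max(),q["score"])
    print([ (c,v[u==c].max()) for c in(220,230,250,270,290)])
H=np.array([.584,.18,.0905]);y=np.array([.248,.969,0]);x=np.array([.969,-.248,0])
for th in(0,.05,.1):
  e=-y*np.cos(th)+np.array([0,0,np.sin(th)]); P=[proj("scene",H+e*r+x*.1) for r in(.17,0)]
  print(th,[round(float(np.interp(c,[P[0][0],P[1][0]],[P[0][1],P[1][1]])),1) for c in(220,230,250,270,290)])
```

```text
lid mask 208 298 181 253 0.98
[(220, np.int64(252)), (230, np.int64(252)), (250, np.int64(249)), (270, np.int64(246)), (290, np.int64(244))]
0 [255.0, 253.4, 250.3, 247.1, 243.9]
0.05 [252.5, 251.3, 248.7, 246.2, 243.7]
0.1 [250.0, 249.1, 247.2, 245.3, 243.5]
```

Request:
drive_tool([
  [0.1, 0, 0, 0, -1],
  [0.1, 0, 0, 0, -1],
  [0, 0, 0, 0, -1],
])

```text
t: 11.7
tool_pos: [0.5359, 0.0667, 0.0633]
eef_rot: [-0.576, -0.41, 0.576, -0.41]
ft_force: [-6.6, -1.6, 16.2]
grip_width: 0.0004
```

Request:
drive_tool([
  [0.1, 0, 0, 0, -1],
  [0.05, 0, 0, 0, -1],
  [0, 0, 0, 0, -1],
])

```text
t: 11.95
tool_pos: [0.5361, 0.0667, 0.0629]
eef_rot: [-0.576, -0.41, 0.577, -0.41]
ft_force: [-28.5, -3.7, 73.3]
grip_width: 0.0002
```

Lid seated: the force jumped to 73 N at reported z=0.063. Backing off, opening the gripper, and checking the lid and where the open fingertips really are.

Request:
drive_tool([
  [-0.3, 0, 0, 0, -1],
  [-1, 0, 0, 0, -1],
  [-1, 0, 0, 0, -1],
  [-1, 0, 0, 0, -1],
  [-1, 0, 0, 0, 0],
  [-1, 0, 0, 0, 1],
  [-1, 0, 0, 0, 1],
  [-1, 0, 0, 0, 1],
  [0, 0, 0, 0, 1],
  [0, 0, 0, 0, 1],
])

```text
t: 12.78
tool_pos: [0.5362, 0.0668, 0.2063]
eef_rot: [0.577, 0.41, -0.576, 0.41]
ft_force: [-0.5, 0.2, -0.6]
grip_width: 0.0371
```

Run:
```python
from h import *
import cv2
s=robot.read_state();T=R.from_quat(s["eef_rot"]).as_matrix();p=s["tool_pos"];print(p.round(4),s["grip_width"],s["ft_force"].round(1))
a=robot.snapshot("scene")
for q in robot.silhouettes("scene","lid")[:1]:
    v,u=np.nonzero(q["mask"]);print([ (c,v[u==c].max()) for c in(220,230,250,270,290)])
img=cv2.cvtColor(a,cv2.COLOR_RGB2BGR)[90:270,130:370];img=cv2.resize(img,(800,600),interpolation=cv2.INTER_CUBIC)
f=lambda X:tuple(int(i) for i in (proj("scene",X)-[130,90])*10/3)
for sg in(-1,1):
    cv2.drawMarker(img,f(p+T@[0,0,sg*.0455]),(0,0,255),0,12); cv2.drawMarker(img,f(p+T@[-.079,0,sg*.089]),(0,255,255),0,12)
cv2.imwrite("pics/s7.png",img)
```

```text
[0.5362 0.0668 0.2063] 0.03708116672204229 [-0.5  0.2 -0.6]
[(220, np.int64(252)), (230, np.int64(253)), (250, np.int64(250)), (270, np.int64(246)), (290, np.int64(244))]
```

View pics/s7.png

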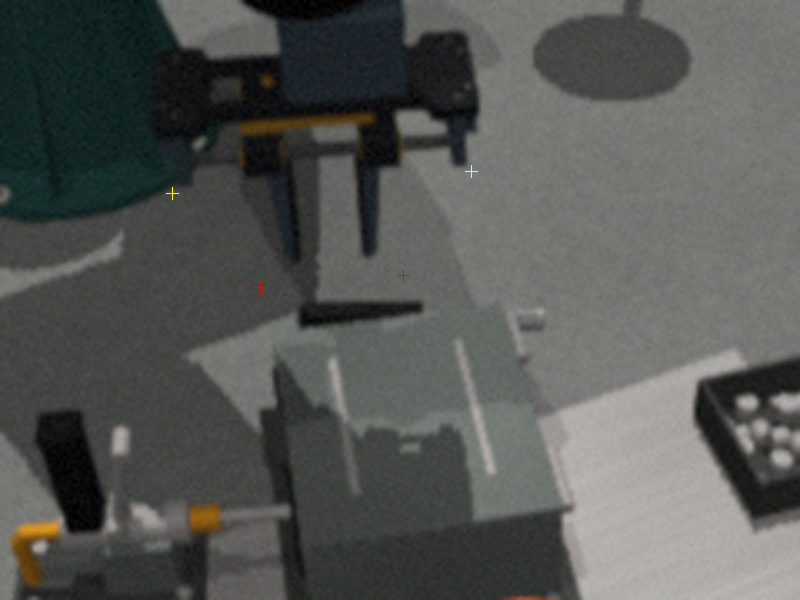

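Lid is shut, mask edges matching 0 to 0.03 rad. Open fingertips at (290,258) and (370,252) sit above the projected TCP row of 281. So the fingers really end about 20–30 mm higher than reported, which agrees with the seating contact. Moving over the handle.

Run:
```python
from h import *
print(to([.531,-.103,.206]))
```

```text
[-0.07  2.59  8.08]
```

Request:
drive_tool([
  [0, 0.26, 0.81, 0, 1],
  [0, 0.26, 0.81, 0, 1],
  [0, 0.26, 0.81, 0, 1],
  [0, 0.26, 0.81, 0, 1],
  [0, 0.26, 0.81, 0, 1],
  [0, 0.26, 0.81, 0, 1],
  [0, 0.26, 0.81, 0, 1],
  [0, 0.26, 0.81, 0, 1],
  [0, 0.26, 0.8, 0, 1],
  [0, 0.26, 0.8, 0, 1],
])

```text
t: 13.72
tool_pos: [0.5311, -0.1037, 0.2042]
eef_rot: [-0.576, -0.41, 0.577, -0.409]
ft_force: [-0.1, 0.7, -0.1]
grip_width: 0.091
```

Request:
drive_tool([
  [0, 0, 0, 0, 1],
  [0.5, 0, 0, 0, 1],
  [0.5, 0, 0, 0, 1],
  [0.5, 0, 0, 0, 1],
  [0, 0, 0, 0, 1],
])

```text
t: 14.13
tool_pos: [0.5302, -0.1019, 0.1725]
eef_rot: [-0.575, -0.411, 0.577, -0.409]
ft_force: [-0.8, -0.2, -1.5]
grip_width: 0.0912
```

Run:
```python
from h import *
import cv2
s=robot.read_state();T=R.from_quat(s["eef_rot"]).as_matrix();p=s["tool_pos"];print(p.round(4),s["grip_width"],s["ft_force"].round(1))
a=robot.snapshot("scene");cv2.imwrite("pics/raw8.png",cv2.cvtColor(a,cv2.COLOR_RGB2BGR))
img=cv2.cvtColor(a,cv2.COLOR_RGB2BGR)[140:290,80:280];img=cv2.resize(img,(800,600),interpolation=cv2.INTER_CUBIC)
f=lambda X:tuple(int(i) for i in (proj("scene",X)-[80,140])*4)
g=np.array([.537,-.112,0]);gy=np.array([.326,.946,0])
for X,c in[(p+T@[0,0,.0455],(0,0,255)),(p+T@[0,0,-.0455],(0,0,255)),(g+[0,0,.165],(0,255,0)),(g+gy*.037+[0,0,.132],(255,255,0)),(g+gy*.05+[0,0,.12],(0,255,255)),(g-gy*.038+[0,0,.12],(0,255,255))]:
    cv2.drawMarker(img,f(X),c,0,12)
cv2.imwrite("pics/s8.png",img)
```

```text
[ 0.5302 -0.1019  0.1725] 0.09115776466156744 [-0.8 -0.2 -1.5]
```

View pics/s8.png

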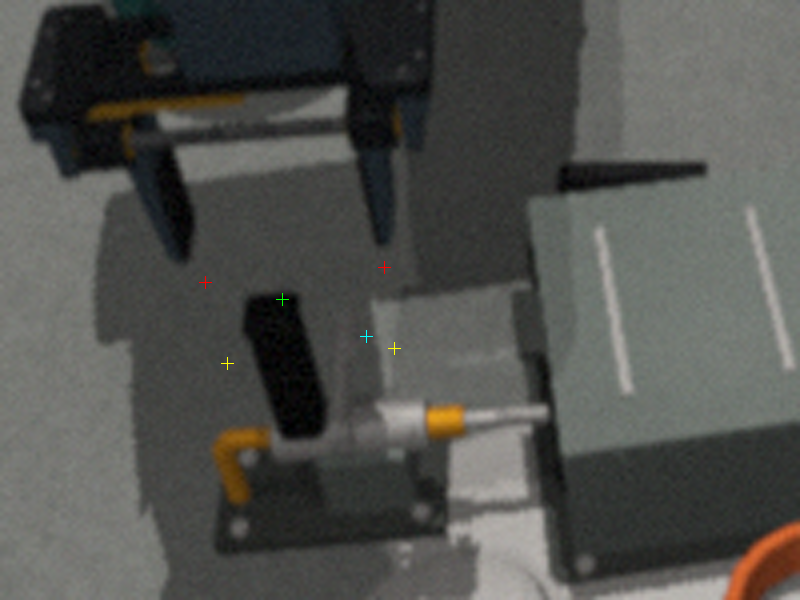

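Run:
```python
from h import *
z=lambda a,b:(80+a/4,140+b/4)
p=robot.read_state()["tool_pos"]
gy=np.array([.326,.946,0]);gx=np.array([.946,-.326,0])
cap=back("scene",z(271,303),.165);tr=back("scene",(166,221),.141)-gy*.035
print("cap",cap.round(4),"from trigger",tr.round(4))
for dz in(.0,.015,.025,.033):
    t=back("scene",z(283.5,253),p[2]+dz);d=t-p;e=cap+gy*.006-t
    print(dz,"bias",d.round(4),"tip->centre along gx,gy",(e@gx).round(4),(e@gy).round(4))
# same for lid-contact picture s6: visible tip 318,308 at known z .0965..; pic taken lid .07 rad -> z~.105
p6=np.array([.5357,.0667,.0753])
for zz in(.0905,.100,.105): print(zz,(back("scene",(170+318/5,150+308/5),zz)-p6).round(4))
```

```text
cap [ 0.5366 -0.118   0.165 ] from trigger [ 0.5327 -0.1191  0.141 ]
0.0 bias [-0.0177 -0.0014  0.    ] tip->centre along gx,gy 0.027 -0.0001
0.015 bias [-0.0018 -0.0025  0.015 ] tip->centre along gx,gy 0.0116 -0.0042
0.025 bias [ 0.0088 -0.0033  0.025 ] tip->centre along gx,gy 0.0014 -0.0069
0.033 bias [ 0.0172 -0.0039  0.033 ] tip->centre along gx,gy -0.0068 -0.0091
0.0905 [-0.0006  0.0012  0.0152]
0.1 [ 0.008  -0.0017  0.0247]
0.105 [ 0.0126 -0.0032  0.0297]
```

Tips are at (182,262) and (385,245), cap centre at (271,303), and the jaws stand about 7 mm too far towards the box. Correcting that, then descending.

Request:
drive_tool([
  [0, 0.1, 0.35, 0, 1],
  [0.5, 0, 0, 0, 1],
  [0.5, 0, 0, 0, 1],
  [0.5, 0, 0, 0, 1],
  [0.5, 0, 0, 0, 1],
  [0.5, 0, 0, 0, 1],
  [0, 0, 0, 0, 1],
])

```text
t: 14.77
tool_pos: [0.5301, -0.1099, 0.1231]
eef_rot: [-0.575, -0.411, 0.577, -0.409]
ft_force: [-0.9, 0.4, -0.4]
grip_width: 0.0912
```

Request:
drive_tool([
  [0.4, 0, 0, 0, 1],
  [0.4, 0, 0, 0, 1],
  [0.4, 0, 0, 0, 1],
  [0.4, 0, 0, 0, 1],
  [0.15, 0, 0, 0, 1],
  [0, 0, 0, 0, 1],
])

```text
t: 15.27
tool_pos: [0.5309, -0.1101, 0.0895]
eef_rot: [-0.576, -0.41, 0.577, -0.409]
ft_force: [0.6, -0.5, 0.2]
grip_width: 0.0912
```

Run:
```python
from h import *
import cv2
s=robot.read_state();print(s["tool_pos"].round(4),s["ft_force"].round(1))
a=robot.snapshot("scene")
img=cv2.cvtColor(a,cv2.COLOR_RGB2BGR)[150:270,90:250];img=cv2.resize(img,(800,600),interpolation=cv2.INTER_CUBIC)
cv2.imwrite("pics/s9.png",cv2.convertScaleAbs(img,alpha=1.8))
```

```text
[ 0.5309 -0.1101  0.0895] [ 0.6 -0.5  0.2]
```

View pics/s9.png

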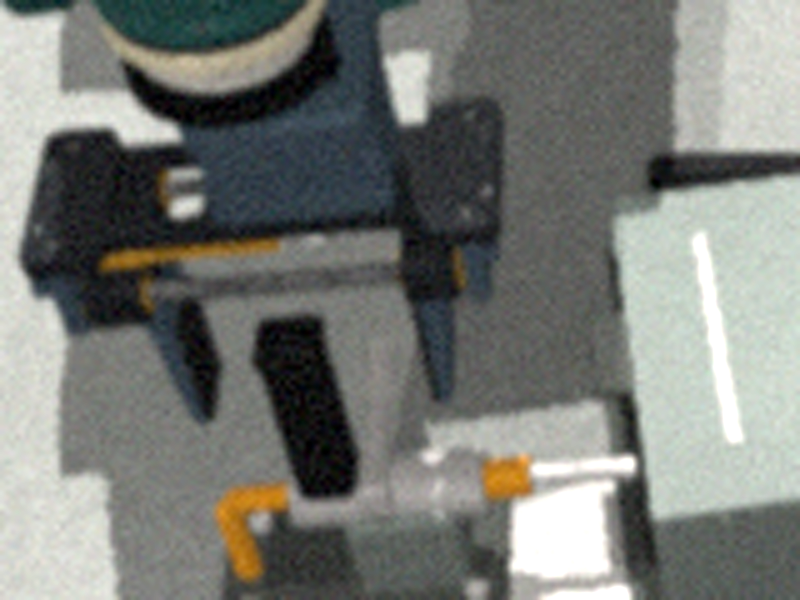

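Fingers straddle handle and trigger: tips at (205,415) and (445,400), handle centreline about x=313 at that height, trigger top at (387,340). Lowering slightly more, then squeezing.

Request:
drive_tool([
  [0.35, 0, 0, 0, 1],
  [0, 0, 0, 0, 0],
  [0, 0, 0, 0, 0],
  [0, 0, 0, 0, 0],
  [0, 0, 0, 0, -1],
  [0, 0, 0, 0, -1],
  [0, 0, 0, 0, -1],
  [0, 0, 0, 0, -1],
  [0, 0, 0, 0, -1],
  [0, 0, 0, 0, -1],
], force=25)

```text
t: 16.15
tool_pos: [0.5309, -0.1125, 0.0838]
eef_rot: [-0.575, -0.409, 0.577, -0.411]
ft_force: [-11.4, -32.6, 6.5]
grip_width: 0.0383
```

Request:
drive_tool([
  [0, 0, 0, 0, -1],
  [0, 0, 0, 0, -1],
  [0, 0, 0, 0, -1],
])

```text
t: 16.4
tool_pos: [0.5309, -0.1127, 0.0838]
eef_rot: [-0.575, -0.409, 0.577, -0.411]
ft_force: [-9.2, -27.4, 5.9]
grip_width: 0.0381
```

Opening reads 38.1 mm, so the trigger is at its stop. Centring by 2 mm to relieve the side force, and holding.

Request:
drive_tool([
  [0, 0, 0.1, 0, -1],
  [0, 0, 0, 0, -1],
  [0, 0, 0, 0, -1],
  [0, 0, 0, 0, -1],
  [0, 0, 0, 0, -1],
  [0, 0, 0, 0, -1],
  [0, 0, 0, 0, -1],
  [0, 0, 0, 0, -1],
  [0, 0, 0, 0, -1],
  [0, 0, 0, 0, -1],
])

```text
t: 17.23
tool_pos: [0.5309, -0.1128, 0.0838]
eef_rot: [-0.576, -0.41, 0.576, -0.41]
ft_force: [-2.6, -7.1, 5.3]
grip_width: 0.0375
```

Request:
drive_tool([
  [0, 0, 0, 0, -1],
  [0, 0, 0, 0, -1],
  [0, 0, 0, 0, -1],
  [0, 0, 0, 0, -1],
  [0, 0, 0, 0, -1],
  [0, 0, 0, 0, -1],
  [0, 0, 0, 0, -1],
  [0, 0, 0, 0, -1],
  [0, 0, 0, 0, -1],
  [0, 0, 0, 0, -1],
])

```text
t: 18.07
tool_pos: [0.5309, -0.1128, 0.0838]
eef_rot: [-0.576, -0.41, 0.576, -0.41]
ft_force: [-2.7, -6.9, 5.5]
grip_width: 0.0377
```

Run:
```python
from h import *
import cv2
robot.snapshot("scene")
for q in robot.silhouettes("scene","lid")[:1]:
    v,u=np.nonzero(q["mask"]);print([ (c,v[u==c].max()) for c in(220,230,250,270,290)])
```

```text
[(220, np.int64(240)), (230, np.int64(252)), (250, np.int64(249)), (270, np.int64(246)), (290, np.int64(243))]
```

Request:
drive_tool([
  [0, 0, 0, 0, 1],
  [0, 0, 0, 0, 1],
  [0, 0, 0, 0, 1],
  [0, 0, 0, 0, 1],
  [0, 0, 0, 0, 1],
  [0, 0, 0, 0, 1],
  [0, 0, 0, 0, 1],
  [0, 0, 0, 0, 1],
  [-0.5, 0, 0, 0, 1],
  [-1, 0, 0, 0, 1],
])

```text
t: 19.0
tool_pos: [0.5293, -0.1119, 0.1126]
eef_rot: [-0.575, -0.411, 0.577, -0.409]
ft_force: [0.1, 0.2, -0.2]
grip_width: 0.0908
```

Request:
drive_tool([
  [-1, 0, 0, 0, 1],
  [-1, 0, 0, 0, 1],
  [-1, 0, 0, 0, 1],
  [-1, 0, 0, 0, 1],
  [-1, 0, 0, 0, 1],
  [-1, 0, 0, 0, 1],
  [-1, 0, 0, 0, 1],
  [-1, 0, 0, 0, 1],
  [0, 0, 0, 0, 1],
  [0, 0, 0, 0, 1],
])

```text
t: 19.83
tool_pos: [0.5312, -0.1123, 0.2751]
eef_rot: [0.577, 0.409, -0.576, 0.411]
ft_force: [0.0, -0.2, 0.4]
grip_width: 0.0914
```

Run:
```python
from h import *
import cv2
s=robot.read_state();print(s["t"],s["tool_pos"].round(3),s["ft_force"].round(1))
a=robot.snapshot("scene")
for q in robot.silhouettes("scene","lid")[:1]:
    v,u=np.nonzero(q["mask"]);print([ (c,v[u==c].max()) for c in(220,230,250,270,290)])
A=cv2.cvtColor(a,cv2.COLOR_RGB2BGR);B=cv2.imread("pics/raw8.png")
c=lambda i,k:cv2.resize(cv2.convertScaleAbs(i,alpha=k),(800,600),interpolation=cv2.INTER_CUBIC)
cv2.imwrite("pics/s10.png",c(A[150:330,100:340],1.3))
```

```text
19.8333 [ 0.531 -0.112  0.275] [ 0.  -0.2  0.4]
[(220, np.int64(253)), (230, np.int64(252)), (250, np.int64(250)), (270, np.int64(247)), (290, np.int64(244))]
```

View pics/s10.png

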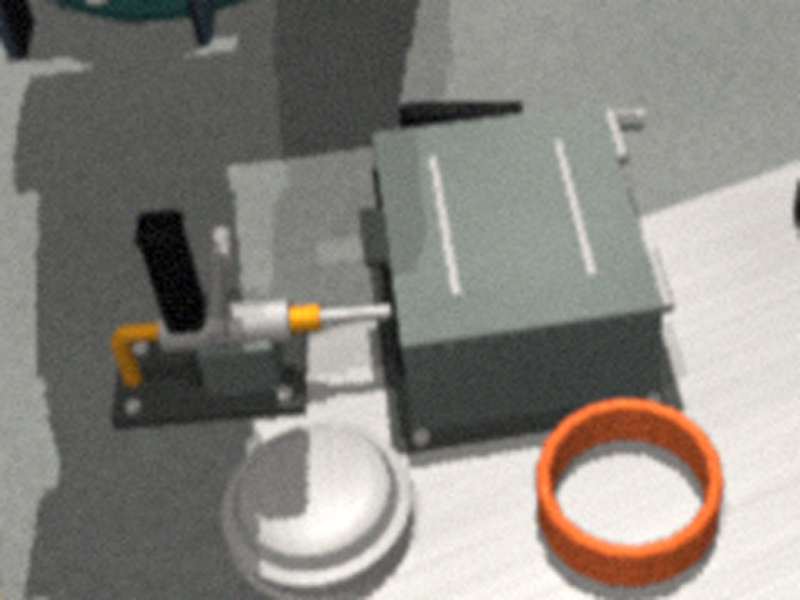

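The lid lies flat with no gap. The trigger top is back at px (166,220), where it started. The gripper is clear and the pans, coil and screwdriver are in place.

```bash
python3 -c "
from plant import robot
print(robot.sign_off())"
```

```text
the job is handed in; nothing more can be done
None
```

I shut the lid, squeezed the trigger to its stop for about two seconds and let it spring back, then handed the job in at about 20 s. The sign-off gave no verdict.

- **Lid:** I pushed it shut along its arc with the closed fingertips and pressed it lightly onto its seat. The push was slow, by my estimate about 1 rad/s at most. The pressing force reached 73 N for a moment at the seat, below the 120 N wrist limit. The last picture shows the lid flat with no gap, and its outline fits 0 to 0.03 rad.
- **Trigger:** I gripped handle and trigger together at 25 N. The opening read 37.5–38.3 mm for the whole hold, against 38 mm expected at the stop. In the last picture its tip is back at the starting pixel.
- **End state:** The gripper was open, clear of everything, and the force read about zero. The pans, coils and screwdriver looked unmoved in the last picture. The tray was only at its edge, and I last saw it in place while the lid was being shut.

**What disagreed:** the fingertips sat about 20–30 mm higher than the reported tool position, both in the pictures and at the lid's seat. I never found the cause, so I set the grasp height from the pictures and from contact. During the first moments of the squeeze, poor centring also put about 34 N sideways on the wrist; a 2 mm shift brought that down to about 7 N.

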